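Flip open the gate-switch box and press its button

TASK

Open the gate for a visitor: with the fingertips, push the lip on the lid of the wider of the two lidded bamboo boxes up and over until the lid stays open by itself, let go of it, then press the steel button inside fully down and let it come up again. Push gently, grip and lift nothing, leave the lid open and the narrower box shut, and do not disturb the other things on the console.

Things in the scene. Friction and masses are not known exactly. Their poses are not given: they have to be found in the camera images.
- wide_box: The wider bamboo box, fixed to the console. 120 mm (its x) by 170 mm (its y), walls 60 mm high and 6 mm thick, with the lid on top 68 mm high. Origin at the centre of its underside, on the console top; its +x points away from the robot (towards the hinge) when its yaw is 0, its z up.
- wide_hinge (a point): Point on the middle of the wide box's hinge line, at 60, 0, 60 mm in the box's frame. The hinge line runs along the box's y.
- wide_lid (a joint): Angle of the wide lid in rad: 0 shut (level), grows as its front edge rises and swings back over the hinge; stop at 1.95, where gravity holds it open. About 180 g, 125 mm from hinge to front edge, 170 mm wide, 8 mm thick, light hinge with a little damping. It balances at about 1.46: below that it falls shut, beyond it falls open to the stop.
- wide_lip (a point): Middle of the top front edge of the wide lid's lip; when shut, 125 mm in front of the hinge line and 44 mm above it. The lip runs along the lid's front edge: 130 mm long, 36 mm high, flat upright front face flush with the lid's edge, back sloping to the lid. Pushing the face at 25 mm above hinge level and following the arc round the hinge takes 4 to 7 N.
- gate_button (a joint): Travel of the round steel push button in the wide box in m: 0 up, 0.006 fully down; about 5 N when fully down, springs back up when let go.
- gate_button_top (a point): Centre of the top face of the button (30 mm across, in a black housing 46 mm across), 52 mm above the console, so 8 mm below the box's rim; 15 mm in front of the box's centre, so 75 mm in front of the hinge line; covered by the lid when that is shut.
- narrow_box: The narrower bamboo box, same build but only 100 mm wide (y) and without a button; fixed. To be left shut. Origin at the centre of its underside, axes as for the wide box.
- narrow_lid (a joint): Angle of the narrow box's lid in rad, 0 shut. Its lip is 60 mm long, else the same lid.
- bowl: White ceramic bowl, 130 mm across, 55 mm high, loose; origin at centre of underside. Bystander.
- fob: Silver car fob, 66 x 36 x 13 mm, loose; origin at centre of underside. Bystander.
- padlock: Chrome padlock lying flat, body 50 x 44 x 22 mm with a shackle 34 mm further to its +x, loose; origin at centre of the body's underside. Bystander.
- fan: Folded plastic hand fan, 210 (its x) x 26 x 20 mm, loose; origin at centre of underside. Bystander.
- tray: Empty bamboo tray, 160 x 220 x 25 mm, loose; origin at centre of underside. Bystander.
- sanitiser: Clear plastic bottle, 48 mm across, 110 mm high, loose; origin at centre of underside. Bystander.
- glasses_case: Black spectacle case, 65 x 160 x 40 mm, loose; origin at centre of underside. Bystander.
Not all that is in view belongs to the job. What is shaped like the narrow_box but purple or red is not meant.

How it is judged (in metres and radians):
On the way, in this order (a step that is already met when the one before it is completed fails the run):
1. the wide box's lid is open past its balance point, resting back at its stop, and the fingers are off the box (value of joint wide_lid above 1.8 rad and contact force between each of the arm, the fingers and wide_box below 0.2 N), for 0.2 s.
2. the button is pressed down (value of joint gate_button above 0.0045 m), for 0.05 s.
At the end, for the whole second after the job is handed in: The wide lid rests open at its stop (over 1.8 rad), the button has been pressed (over 4.5 of 6 mm) after that and is up again (under 1.5 mm), the narrow lid is shut (under 0.1 rad) (value of joint wide_lid above 1.8 rad and value of joint gate_button below 0.0015 m and value of joint narrow_lid below 0.1 rad); the robot touches nothing.
It fails at once if the narrow box is opened (lid over 0.15 rad) (value of joint narrow_lid above 0.15 rad).
It fails at once if the wide box is pushed hard (over 40 N) (contact force between the fingers and wide_box above 40 N).
It fails at once if the lid is flung (faster than 8 rad/s) (velocity of joint wide_lid above 8 rad/s).
It fails at once if a bystander is moved, lifted or carried (over 25 mm) (distance of any of bowl, fob, padlock, fan, tray, sanitiser, glasses_case from where it was at the start of the episode above 0.025 m).
It also fails if it takes over 48 s, if anything falls off the work surface, if the arm or the gripper's body presses on something with over 40 N, if the wrist force passes 120 N, or if a joint passes its speed limit or range.

ROBOT

A 6-joint arm with a two-finger parallel gripper is mounted at the origin on the work surface. World frame = base frame: x ahead of the robot, y to its left, z up, the work surface at z = 0. Lengths are in mm, angles in rad, forces in N, time in s.
With the tool pointing down it reaches from about 400 to 925 mm from the base axis. Payload 12.5 kg.
Tool frame: the origin (TCP) lies on the centre line of the jaws, within the pads' length; the fingertips stand 25 mm ahead of it and the grasp point (between the pads) lies 6 mm ahead of it (env.tip_extent is the distance from the TCP to the fingertips, in mm); x points along the fingers, z is the direction in which the jaws open and shut, and the axes are right-handed (so a half turn about x gives the same grasp; the last joint's range is limited). The gripper opens to 95 mm and grips with 3 to 60 N. Pads are 20 mm wide; open, the fingers measure 119 mm over their backs; the gripper's body (75 mm by 180 mm) begins 59 mm behind the grasp point.
Start: joints at [1.162, 0.491, 1.559, -0, 1.092, -0.106], TCP at [186.353, 596.587, 239.661] pointing down, gripper open.
Joint ranges: [-3.1, 3.1], [-0.84, 2.19], [0.05, 2.79], [-1.13, 4.28], [0.06, 2.93], [-2.69, 2.69]. Speed limits (rad/s): [2.22, 2.22, 2.79, 3.14, 3.14, 3.14].

INTERFACE

Orientations are given as [roll, pitch, yaw] about the fixed x, y, z axes, in that order (R = Rz(yaw) Ry(pitch) Rx(roll)).
In Python, from cell import env gives the robot as it stands.
- The arm moves only by the tool step_arm, never from a script. Its argument "rows" is a list of rows, each a list of 6 numbers: the shift along the tool's x, y, z in mm, then the turn, a rotation vector about the tool's x, y, z in rad. In form: [[x, y, z, wx, wy, wz], ...]. A call has 1 to 8 rows; each row shifts and turns the pose as measured when the row begins, along the tool's axes as they then stand; what a row does not reach is not made up. A row lasts 1/8 s, in which the tool goes at most 62.5 mm and 10.7 degrees, less where a joint would pass 70% of its speed; a pose out of reach is approached as far as the arm can. A call is refused whole if a number of a shift passes 62.5 or a number of a turn 0.188, either way. A call with a gripper value outside its range is refused whole. "grip" is the finger opening in mm, from 0 to 95.1, set as the call begins (left out, the last holds). The fingers move at their own pace and stop on an object; the grip force is fixed at half the most. Time passes only in rows, so rows that do not move let the fingers close. It gives the time, the measured TCP pose, the force and the opening at its end, in the units of the state.
- env.state(): the state, without advancing time (a new reading comes with each control period).
- env.read_camera(name): name is "scene" or "side" or "wrist"; returns the picture (384x512x3 uint8, red, green, blue); there is no depth.
- env.get_calibration(name): a dict with "fx", "fy", "cx", "cy" (pixels), "D" ([k1, k2, p1, p2, k3] as OpenCV has them; the pictures are not rectified), "pose" (4x4, takes a point from camera to world coordinates); the wrist camera has in their place "hand_eye" (4x4, takes a point from camera to tool coordinates, whose origin is the TCP and whose axes are the tool frame's). Camera axes: x right, y down, z forward; pixel columns grow to the right and rows downward; lengths in mm; the calibration is good to about 2 mm. A picture is of the moment at which its call begins: read the wrist's pose just before it. get_calibration takes no time and is no camera call.
- env.job_done(): hands the job in, once; it reports no verdict.
The state is a dict: "t": time; "joints": joint angles; "qvel": joint speeds; "tau": joint torques, N m; "eef_pos": TCP position; "tcp_rot": TCP orientation; "ft_force": force on the tool from outside, world axes, zero at the start; "moment": the same for the moment, N m; "opening": opening from 0.0 (shut) to 1.0 (fully open).
Only numpy, scipy, OpenCV 4.12 (cv2) and the standard library are available. Lean on these libraries where they do the work, as an engineer would, in place of code of your own. Each camera call takes 0.05 s, during which the arm holds its last target.

## Working session

There is one attempt and no reset: what is moved stays moved. The work goes in short steps, Python scripts to look and compute and a tool call to move; the robot and the scene stay as the last step left them, time stands still between calls to the robot, and variables do not carry over. Pictures are saved under pics/ and viewed, and the job is handed in when it is done.

Besides the shell and the picture viewer there is one more tool, called after "Request:" in YAML: its name, and indented under it one key for each argument. step_arm: Moves the arm, as the interface text tells. Its arguments: {"type":"object","properties":{"rows":{"type":"array","items":{"type":"array","items":{"type":"number"}}},"grip":{"type":"number"}},"required":["rows"]}

```bash
ls; mkdir -p pics
python3 - <<'E'
from cell import env
import cv2
print(env.state())
for n in ("scene","side","wrist"):
    im=env.read_camera(n); cv2.imwrite(f"pics/{n}0.png",im[:,:,::-1]); 
    c=env.get_calibration(n); print(n,c)
E
```

```text
pics
{'t': 0.0, 'joints': array([ 1.16239102e+00,  4.91629418e-01,  1.55946168e+00,  1.59119997e-05,
        1.09167288e+00, -1.05569536e-01]), 'qvel': array([-4.91238338e-04, -2.58481507e-04,  9.96253659e-04, -5.87235438e-05,
       -6.36967218e-04, -1.37998350e-04]), 'tau': array([ 6.50090478e-04, -6.12653732e+01, -2.58185077e+01,  6.93249959e-02,
        4.81622654e-02, -7.76069078e-05]), 'eef_pos': array([186.26466879, 596.37689105, 239.0141141 ]), 'tcp_rot': array([ 3.02397597,  1.56962493, -1.99125613]), 'ft_force': array([ 1.79696474, -0.35495735,  0.24135107]), 'moment': array([0.01344974, 0.03563465, 0.00921137]), 'opening': 1.004378500265558}
scene {'fx': 383.56456996300193, 'fy': 383.56456996300193, 'cx': 252.89919873684704, 'cy': 193.42761931396095, 'D': array([-0.01770892,  0.        ,  0.        ,  0.        ,  0.        ]), 'pose': array([[ 5.21947539e-01,  7.06088005e-01, -4.78550410e-01,
         1.10550215e+03],
       [ 8.52917031e-01, -4.38718463e-01,  2.82946370e-01,
        -4.97243086e+02],
       [-1.01638622e-02, -5.55846957e-01, -8.31222507e-01,
         1.1
[... 468 characters left out ...]
.66277656e-02, -6.89749705e-01, -7.23856935e-01,
         1.05605993e+03],
       [ 0.00000000e+00,  0.00000000e+00,  0.00000000e+00,
         1.00000000e+00]])}
wrist {'fx': 301.9312594244827, 'fy': 301.9312594244827, 'cx': 257.066838094012, 'cy': 185.3813613684747, 'D': array([-0.05941519,  0.        ,  0.        ,  0.        ,  0.        ]), 'hand_eye': array([[ 7.56997161e-04, -2.96225387e-01,  9.55117766e-01,
        -1.45821809e+02],
       [-1.12812977e-04, -9.55118059e-01, -2.96225389e-01,
         8.34545386e+01],
       [ 9.99999707e-01,  1.16492100e-04, -7.56439727e-04,
        -6.58345542e-01],
       [ 0.00000000e+00,  0.00000000e+00,  0.00000000e+00,
         1.00000000e+00]])}
```

View pics/scene0.png

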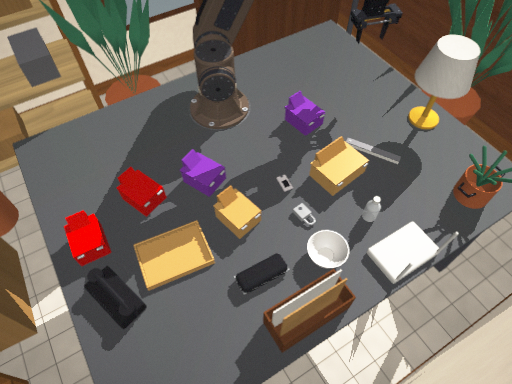

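View pics/side0.png

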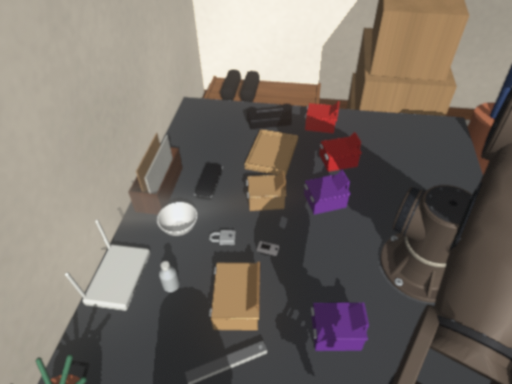

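View pics/wrist0.png

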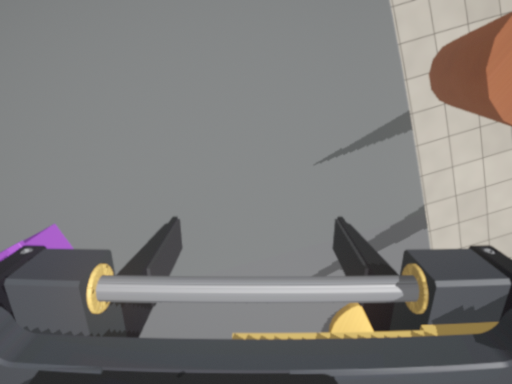

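The scene view shows the wide bamboo box near (338,167) and the narrow one near (238,212). In the side view they are near (236,296) and (266,190). I'll zoom in on the wide box.

Run:
```python
import cv2,numpy as np
a=cv2.imread("pics/scene0.png")[125:205,295:405]; b=cv2.imread("pics/side0.png")[250:345,195:285]
a=cv2.resize(a,(550,400),interpolation=cv2.INTER_CUBIC);b=cv2.resize(b,(540,570),interpolation=cv2.INTER_CUBIC)
cv2.imwrite("pics/z1.png",a);cv2.imwrite("pics/z2.png",b)
```

```text
(no output)
```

View pics/z1.png

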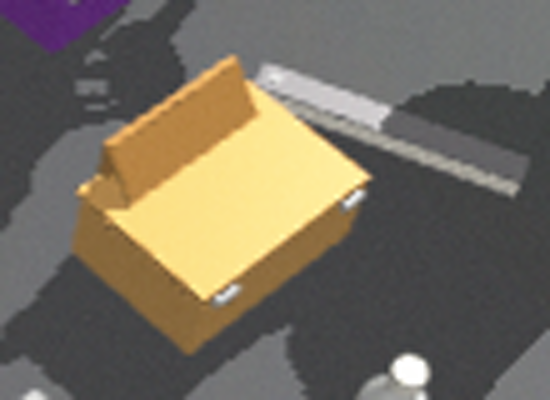

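View pics/z2.png

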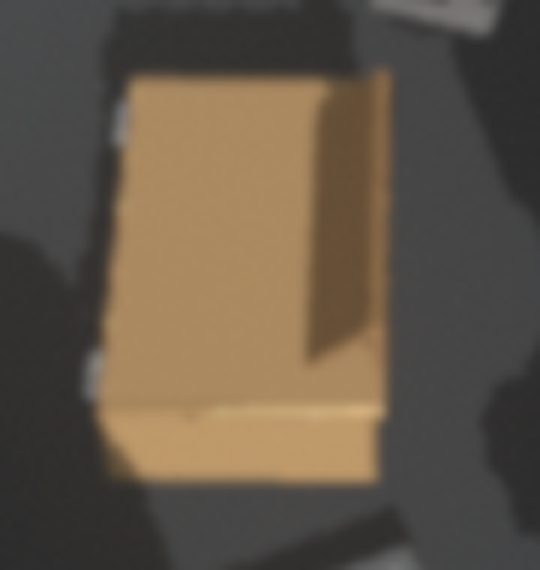

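```bash
cat > h.py <<'E'
import numpy as np,cv2
from cell import env
def ray(n,uv,z):
    c=env.get_calibration(n);K=np.array([[c['fx'],0,c['cx']],[0,c['fy'],c['cy']],[0,0,1]])
    p=cv2.undistortPoints(np.array([[uv]],float),K,c['D'])[0,0]
    T=c['pose'];d=T[:3,:3]@[p[0],p[1],1];o=T[:3,3];return (o+d*(z-o[2])/d[2])[:2]
def proj(n,P):
    c=env.get_calibration(n);K=np.array([[c['fx'],0,c['cx']],[0,c['fy'],c['cy']],[0,0,1]])
    T=np.linalg.inv(c['pose']);return cv2.projectPoints(np.atleast_2d(P).astype(float),cv2.Rodrigues(T[:3,:3])[0],T[:3,3],K,c['D'])[0][:,0]
E
python3 - <<'E'
from h import *
s=lambda u,v:((u+.5)/5-.5+295,(v+.5)/5-.5+125)
d=lambda u,v:((u+.5)/6-.5+195,(v+.5)/6-.5+250)
np.set_printoptions(precision=1,suppress=True)
for nm,p,z in [("hinge-y",(208,300),68),("hinge+y",(371,178),68),("front-y",(78,188),68),("lip-y",(104,147),104),("lip+y",(235,57),104)]: print("scene",nm,ray("scene",s(*p),z))
for nm,p,z in [("hinge-y",(128,78),68),("hinge+y",(98,408),68),("front+y",(385,415),68),("lip-y",(388,72),104),("bot+y front",(378,482),0)]: print("side",nm,ray("side",d(*p),z))
E
```

```text
scene hinge-y [607.1 128.1]
scene hinge+y [584.5 293. ]
scene front-y [481.6 110.4]
scene lip-y [482.7 127. ]
scene lip+y [465.1 257.4]
side hinge-y [606.6 127.3]
side hinge+y [581.2 295.2]
side front+y [457.2 280.1]
side lip-y [478.4 129.6]
side bot+y front [461.4 279.1]
```

```bash
cat >> h.py <<'E'
from scipy.spatial.transform import Rotation as Ro
yaw=0.138; H=np.array([595.1,210.9,60.]); ex=np.array([np.cos(yaw),np.sin(yaw),0]); ey=np.array([-ex[1],ex[0],0])
def pose():
    s=env.state();return s['eef_pos'],Ro.from_euler('xyz',s['tcp_rot']).as_matrix(),s
def goalR(): # tool x down, tool z along +-ey
    return np.c_[-np.array([0,0,1.]),0*ex,ey]
E
python3 - <<'E'
from h import *
np.set_printoptions(precision=3,suppress=True)
p,R,s=pose();print(R)
for sg in (1,-1):
    z=sg*ey;x=np.array([0,0,-1.]);G=np.c_[x,np.cross(z,x),z]
    print(sg,G[:,1],Ro.from_matrix(R.T@G).as_rotvec())
for q in [(424,118),(372,210),(304,115)]: print(ray("scene",q,0))
E
```

```text
[[-0.    -0.955  0.298]
 [-0.001  0.298  0.955]
 [-1.     0.    -0.001]]
1 [-0.99  -0.138 -0.   ] [-0.441 -0.001 -0.   ]
-1 [0.99  0.138 0.   ] [ 2.701 -0.     0.001]
[501.991 683.605]
[726.011 205.924]
[227.327 274.673]
```

Request:
step_arm:
  rows:
    - [0,-45,-39.3,0,0,0]
    - [0,-45,-39.3,0,0,0]
    - [0,-45,-39.3,0,0,0]
    - [0,-45,-39.3,0,0,0]
    - [0,-45,-39.3,0,0,0]
    - [0,-45,-39.3,0,0,0]
    - [0,-45,-39.3,0,0,0]
    - [0,-40,-35,0,0,0]
  grip: 0

```text
t: 1.15
eef_pos: [438.1, 185.2, 238.2]
tcp_rot: [-2.864, 1.57, -1.589]
ft_force: [1.2, 0.5, -0.1]
opening: 0.217
```

Request:
step_arm:
  rows:
    - [0,0,0,-0.147,0,0]
    - [0,0,0,-0.147,0,0]
    - [0,0,0,-0.147,0,0]
    - [0,0,0,0,0,0]

```text
t: 1.65
eef_pos: [440.0, 181.0, 237.7]
tcp_rot: [2.474, 1.569, -2.09]
ft_force: [0.7, -0.4, 0.1]
opening: 0.003
```

```bash
cat >> h.py <<'E'
def goal(bx,by,z):
    """tool-frame shift/turn to put TCP at box-coords bx (from hinge), by, world z, orientation vertical"""
    p,R,s=pose(); z_=ey;x=np.array([0,0,-1.]);G=np.c_[x,np.cross(z_,x),z_]
    P=H+bx*ex+by*ey;P[2]=z
    print("t",round(s['t'],2),"box",np.round([(p-H)@ex,(p-H)@ey,p[2]],1),"F",np.round(s['ft_force'],1),"op",round(s['opening'],2))
    print("shift",np.round(R.T@(P-p),1),"turn",np.round(Ro.from_matrix(R.T@G).as_rotvec(),3))
E
python3 - <<'E'
from h import *
goal(-160,0,113)
for n in("wrist","side"): cv2.imwrite(f"pics/{n}1.png",env.read_camera(n)[:,:,::-1])
E
```

```text
t 1.65 box [-157.8   -8.2  237.7] F [ 0.7 -0.4  0.1] op 0.0
shift [124.7   2.    8.4] turn [ 0.011 -0.001 -0.001]
```

View pics/wrist1.png

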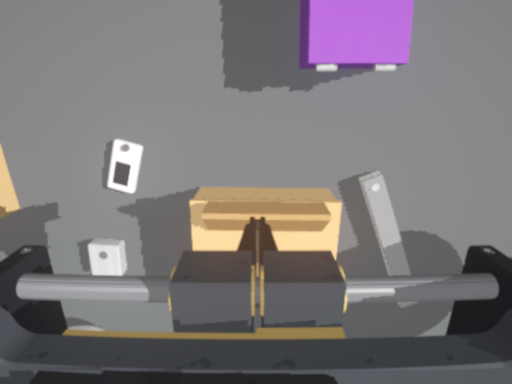

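View pics/side1.png

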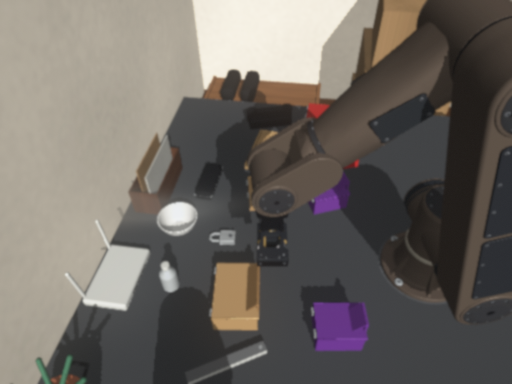

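The wrist view shows the lip centred near column 266, just ahead of the closed fingertips at (257,220). The way down is clear, so I'm descending in front of the lip.

Request:
step_arm:
  rows:
    - [30,1,4,0.011,0,0]
    - [45,1,4,0,0,0]
    - [40,0,0,0,0,0]
    - [10,0,0,0,0,0]
    - [0,0,0,0,0,0]

```text
t: 2.38
eef_pos: [437.9, 189.7, 111.1]
tcp_rot: [-1.88, 1.568, -0.186]
ft_force: [0.0, 0.5, -0.0]
opening: 0.002
```

Run:
```python
from h import *
goal(-137,0,113)
for n in("wrist","side"): cv2.imwrite(f"pics/{n}2.png",env.read_camera(n)[:,:,::-1])
```

```text
t 2.38 box [-158.7    0.7  111.1] F [ 0.   0.5 -0. ] op 0.0
shift [ -1.9 -21.7  -0.4] turn [-0.014 -0.001  0.003]
```

View pics/wrist2.png

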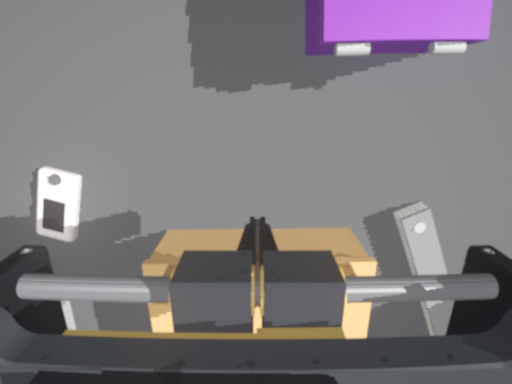

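The fingertips are centred in front of the lip, with the box between columns 145 and 375. I'm advancing now.

Request:
step_arm:
  rows:
    - [0,-12,0,-0.014,0,0]
    - [-1,-6,0,0,0,0]
    - [0,-2,0,0,0,0]
    - [0,-1,0,0,0,0]

```text
t: 2.98
eef_pos: [458.6, 192.5, 115.4]
tcp_rot: [-2.016, 1.57, -0.306]
ft_force: [-5.3, -0.3, 0.8]
opening: 0.004
```

Run:
```python
from h import *
goal(-135,0,113)
```

```text
t 2.98 box [-137.7    0.6  115.4] F [-5.3 -0.3  0.8] op 0.0
shift [ 2.4 -2.7 -0.6] turn [ 0.    -0.001  0.001]
```

Request:
step_arm:
  rows:
    - [-6.2,-2,0,0,0,0]
    - [-6.1,-2.2,0,0,0,0]
    - [-6,-2.4,0,0,0,0]

```text
t: 3.35
eef_pos: [465.2, 193.4, 135.0]
tcp_rot: [2.685, 1.57, -1.889]
ft_force: [-2.4, -0.4, -0.8]
opening: 0.007
```

```bash
cat >> h.py <<'E'
def arc(c=12.7,tz=25):
    p,R,s=pose(); b=(p-H)@ex; y=(p-H)@ey; q=np.array([b+c,p[2]-tz-60]); r=np.hypot(*q); phi=np.arctan2(q[1],-q[0])
    sl=np.sqrt(max(r*r-125**2,0)); f=s['ft_force']
    print("t",round(s['t'],2),"box",np.round([b,y,p[2]],1),"r",round(r,1),"phi",round(phi,3),"s if touching",round(sl,1),"theta",round(phi-np.arctan2(sl,125),3),"F box",np.round([f@ex,f@ey,f[2]],1))
    th=phi-np.arctan2(30,125)
    for k in range(1,5):
        t=th+.05*k; g=np.array([-125*np.cos(t)+30*np.sin(t),125*np.sin(t)+30*np.cos(t)]);
        if k>1: print("row x",round(-(g-l)[1],1),"y",round(-(g-l)[0],1))
        else: print("row1 abs corr x",round(-(g-q)[1],1),"y",round(-(g-q)[0],1))
        l=g
E
python3 - <<'E'
from h import *
arc()
cv2.imwrite("pics/scene3.png",cv2.resize(env.read_camera("scene")[100:230,260:430,::-1],(680,520)))
E
```

```text
t 3.35 box [-131.1    0.6  135. ] r 128.5 phi 0.4 s if touching 29.7 theta 0.166 F box [-2.4 -0.1 -0.8]
row1 abs corr x -5.9 y -2.6
row x -5.7 y -2.9
row x -5.6 y -3.2
row x -5.4 y -3.5
```

View pics/scene3.png

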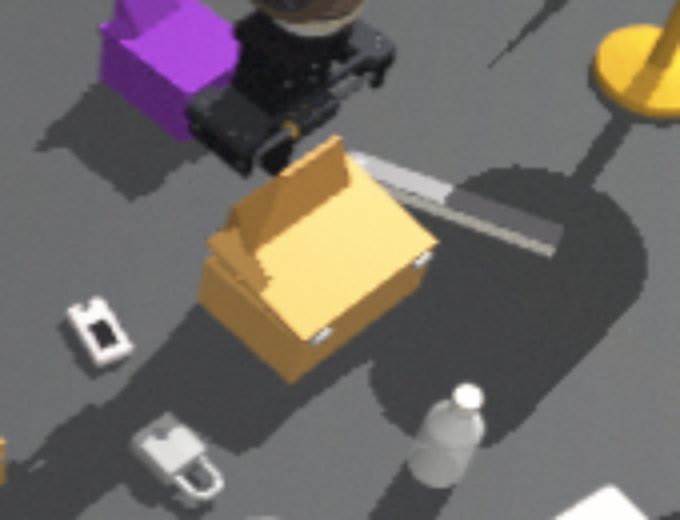

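The lid is lifting: its front edge is clear of the walls at the left corner, near (210,250). The force is small, so I'll keep following the arc.

Request:
step_arm:
  rows:
    - [-5.8,-2.8,0,0,0,0]
    - [-5.6,-3.1,0,0,0,0]
    - [-5.5,-3.4,0,0,0,0]
    - [-5.3,-3.7,0,0,0,0]

```text
t: 3.9
eef_pos: [479.0, 195.3, 159.6]
tcp_rot: [-2.955, 1.57, -1.246]
ft_force: [-3.9, -0.1, 1.5]
opening: 0.006
```

Run:
```python
from h import *
arc()
```

```text
t 3.9 box [-117.1    0.5  159.6] r 128.3 phi 0.62 s if touching 28.9 theta 0.393 F box [-3.9  0.5  1.5]
row1 abs corr x -5.3 y -3.7
row x -4.9 y -4.1
row x -4.7 y -4.4
row x -4.5 y -4.6
```

Request:
step_arm:
  rows:
    - [-5.1,-3.9,0,0,0,0]
    - [-4.9,-4.1,0,0,0,0]
    - [-4.7,-4.4,0,0,0,0]
    - [-4.5,-4.6,0,0,0,0]

```text
t: 4.4
eef_pos: [497.4, 197.9, 180.5]
tcp_rot: [-2.009, 1.569, -0.3]
ft_force: [-1.7, -0.4, 1.8]
opening: 0.008
```

Run:
```python
from h import *
arc()
```

```text
t 4.4 box [-98.5   0.6 180.5] r 128.4 phi 0.839 s if touching 29.3 theta 0.608 F box [-1.8 -0.1  1.8]
row1 abs corr x -4.3 y -4.8
row x -3.9 y -5.1
row x -3.7 y -5.3
row x -3.4 y -5.5
```

Request:
step_arm:
  rows:
    - [-4.0,-5.1,0,0,0,0]
    - [-3.8,-5.2,0,0,0,0]
    - [-3.5,-5.4,0,0,0,0]
    - [-3.2,-5.6,0,0,0,0]

```text
t: 4.9
eef_pos: [520.2, 201.1, 196.6]
tcp_rot: [-1.824, 1.569, -0.116]
ft_force: [-4.2, -1.7, 4.6]
opening: 0.001
```

Run:
```python
from h import *
arc()
cv2.imwrite("pics/scene4.png",cv2.resize(env.read_camera("scene")[100:230,260:430,::-1],(680,520)))
```

```text
t 4.9 box [-75.6   0.6 196.6] r 128.1 phi 1.058 s if touching 28.1 theta 0.836 F box [-4.4 -1.1  4.6]
row1 abs corr x -3.4 y -5.5
row x -2.7 y -5.8
row x -2.4 y -5.9
row x -2.1 y -6.1
```

View pics/scene4.png

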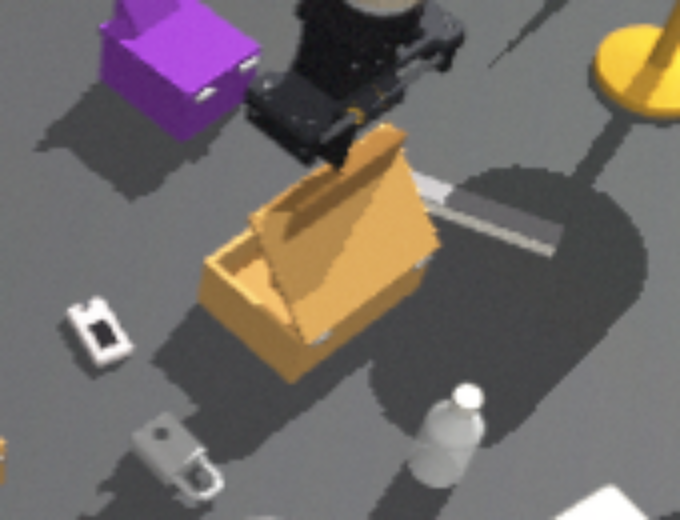

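The lid is about 50° open, with the lip still on the fingertips near (345,160). Continuing along the arc.

Request:
step_arm:
  rows:
    - [-3.1,-5.5,0,0,0,0]
    - [-2.7,-5.8,0,0,0,0]
    - [-2.4,-5.9,0,0,0,0]
    - [-2.1,-6.1,0,0,0,0]

```text
t: 5.45
eef_pos: [546.7, 204.7, 208.4]
tcp_rot: [-1.632, 1.565, 0.076]
ft_force: [-1.2, -0.4, 1.5]
opening: 0.004
```

Run:
```python
from h import *
arc()
```

```text
t 5.45 box [-48.8   0.5 208.4] r 128.6 phi 1.286 s if touching 30.1 theta 1.05 F box [-1.2 -0.3  1.5]
row1 abs corr x -1.6 y -6.2
row x -1.3 y -6.3
row x -1.0 y -6.3
row x -0.7 y -6.4
```

Request:
step_arm:
  rows:
    - [-1.2,-6.2,0,0,0,0]
    - [-0.9,-6.3,0,0,0,0]
    - [-0.6,-6.3,0,0,0,0]
    - [-0.3,-6.4,0,0,0,0]

```text
t: 5.95
eef_pos: [574.6, 208.5, 213.2]
tcp_rot: [-1.588, 1.562, 0.12]
ft_force: [-0.3, -1.4, 3.3]
opening: 0.005
```

Run:
```python
from h import *
arc()
```

```text
t 5.95 box [-20.6   0.5 213.2] r 128.5 phi 1.509 s if touching 29.7 theta 1.276 F box [-0.5 -1.3  3.3]
row1 abs corr x -0.3 y -6.4
row x 0.1 y -6.4
row x 0.4 y -6.4
row x 0.7 y -6.4
```

Request:
step_arm:
  rows:
    - [0.1,-6.4,0,0,0,0]
    - [0.4,-6.4,0,0,0,0]
    - [0.7,-6.4,0,0,0,0]
    - [1.0,-5,0,0,0,0]

```text
t: 6.45
eef_pos: [601.7, 212.2, 212.1]
tcp_rot: [-1.567, 1.558, 0.141]
ft_force: [1.2, -0.1, 5.3]
opening: 0.008
```

Run:
```python
from h import *
arc()
cv2.imwrite("pics/scene5.png",cv2.resize(env.read_camera("scene")[100:230,260:430,::-1],(680,520)))
```

```text
t 6.45 box [  6.7   0.4 212.1] r 128.6 phi 1.722 s if touching 30.1 theta 1.486 F box [ 1.2 -0.3  5.3]
row1 abs corr x 1.2 y -6.3
row x 1.4 y -6.3
row x 1.8 y -6.2
row x 2.1 y -6.1
```

View pics/scene5.png

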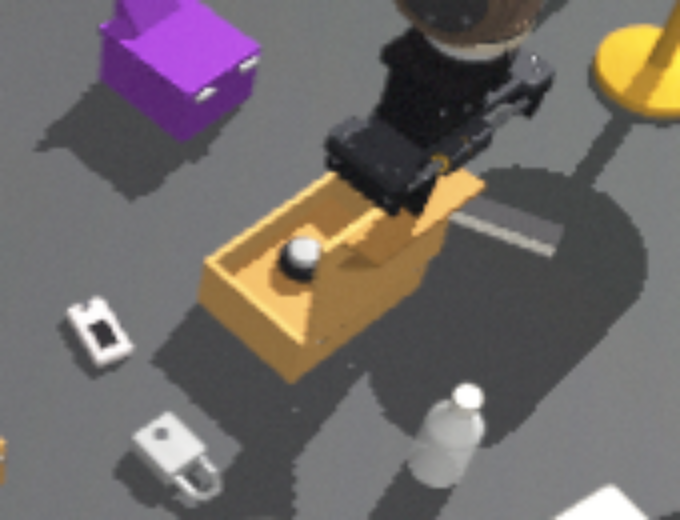

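The lid is nearly upright and near balance. I'll ease it a little further so it goes past.

Request:
step_arm:
  rows:
    - [1.5,-6,0,0,0,0]
    - [1.7,-6,0,0,0,0]
    - [2.0,-6,0,0,0,0]
    - [2.2,-6,0,0,0,0]

```text
t: 7.0
eef_pos: [630.1, 216.2, 207.6]
tcp_rot: [-1.543, 1.549, 0.165]
ft_force: [2.3, 0.4, 6.9]
opening: 0.002
```

Run:
```python
from h import *
arc()
cv2.imwrite("pics/scene6.png",cv2.resize(env.read_camera("scene")[100:230,260:430,::-1],(680,520)))
```

```text
t 7.0 box [ 35.4   0.4 207.6] r 131.8 phi 1.945 s if touching 41.6 theta 1.623 F box [2.3 0.  6.9]
row1 abs corr x 5.5 y -4.8
row x 2.8 y -5.8
row x 3.1 y -5.6
row x 3.4 y -5.5
```

View pics/scene6.png

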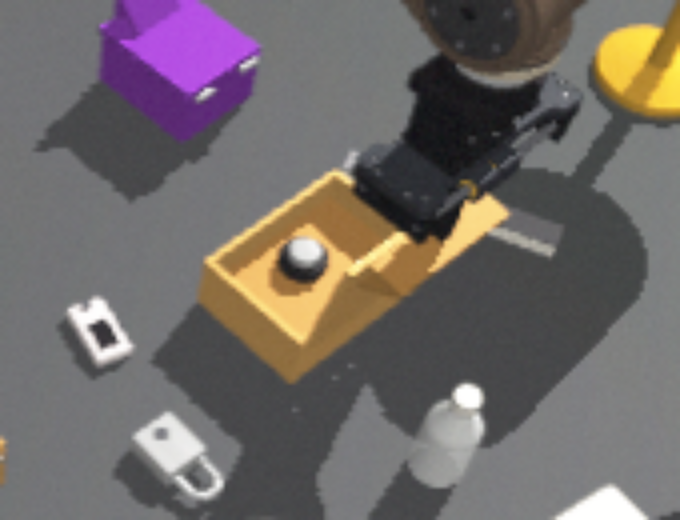

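The lid is past balance and still under the fingers, at about 7 N. I'm lifting straight off so it can fall back to its stop.

Request:
step_arm:
  rows:
    - [-3,0,0,0,0,0]
    - [-15,0,0,0,0,0]
    - [-30,0,0,0,0,0]
    - [-20,0,0,0,0,0]
    - [0,0,0,0,0,0]
    - [0,0,0,0,0,0]

```text
t: 7.8
eef_pos: [628.5, 216.0, 277.1]
tcp_rot: [-1.537, 1.553, 0.172]
ft_force: [0.5, -0.2, 0.6]
opening: 0.005
```

Run:
```python
from h import *
goal(-75,0,220)
cv2.imwrite("pics/scene7.png",cv2.resize(env.read_camera("scene")[100:230,260:430,::-1],(680,520)))
```

```text
t 7.8 box [ 33.7   0.4 277.1] F [ 0.5 -0.2  0.6] op 0.0
shift [ 55.2 109.8  -0.5] turn [-0.     0.001  0.018]
```

View pics/scene7.png

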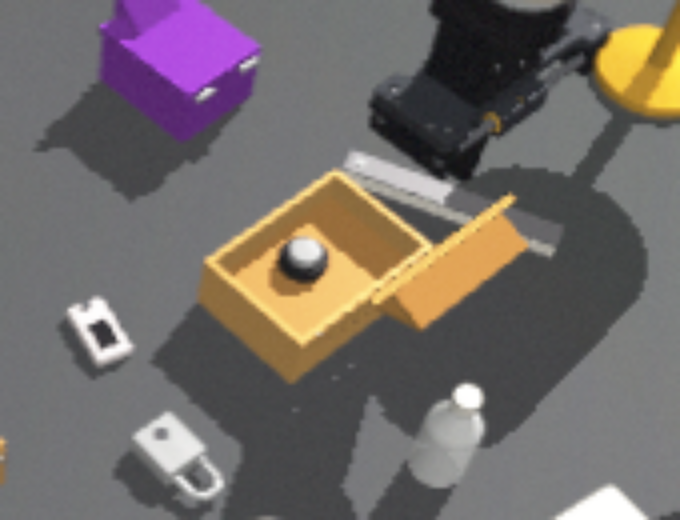

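The lid rests open at its stop and the fingers are off it. The button's top shows at about (304,251) in the crop, so I'll measure it and move back above it.

Run:
```python
from h import *
im=cv2.imread("pics/scene7.png").astype(int)[220:290,270:335]
m=((im.min(2)>120)&(im.max(2)-im.min(2)<30)).astype(np.uint8);ys,xs=np.nonzero(m)
u,v=xs.mean()+270,ys.mean()+220;print(u,v,len(xs))
P=ray("scene",((u+.5)/4-.5+260,(v+.5)/4-.5+100),52);print(P,H-75*ex, (P-H[:2])@ex[:2],(P-H[:2])@ey[:2])
```

```text
305.5096418732782 251.5 726
[522.50930242 197.52969918] [520.81301736 200.58281963  60.        ] -73.73983594528573 -3.2574398022414077
```

Request:
step_arm:
  rows:
    - [0,25,0,0,0,0.018]
    - [0,40,0,0,0,0]
    - [0,40,0,0,0,0]
    - [0,4,0,0,0,0]
    - [40,0,0,0,0,0]
    - [30,0,0,0,0,0]
    - [0,0,0,0,0,0]

```text
t: 8.72
eef_pos: [517.9, 200.4, 200.8]
tcp_rot: [1.558, 1.565, -3.017]
ft_force: [-0.6, -0.4, 0.5]
opening: 0.008
```

Run:
```python
from h import *
goal(-75,0,85)
cv2.imwrite("pics/wrist8.png",env.read_camera("wrist")[:,:,::-1])
cv2.imwrite("pics/side8.png",cv2.resize(env.read_camera("side")[180:350,160:340,::-1],(635,600)))
```

```text
t 8.72 box [-77.9   0.3 200.8] F [-0.6 -0.4  0.5] op 0.01
shift [115.7  -3.6  -0.3] turn [-0.001  0.    -0.006]
```

View pics/wrist8.png

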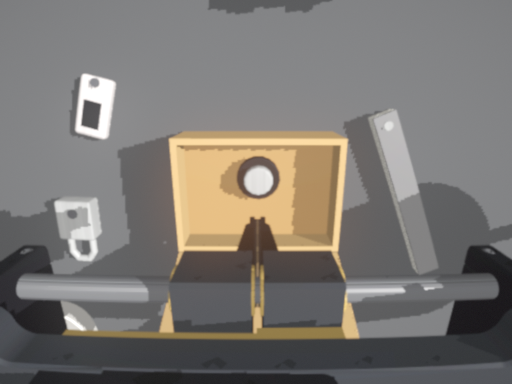

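View pics/side8.png

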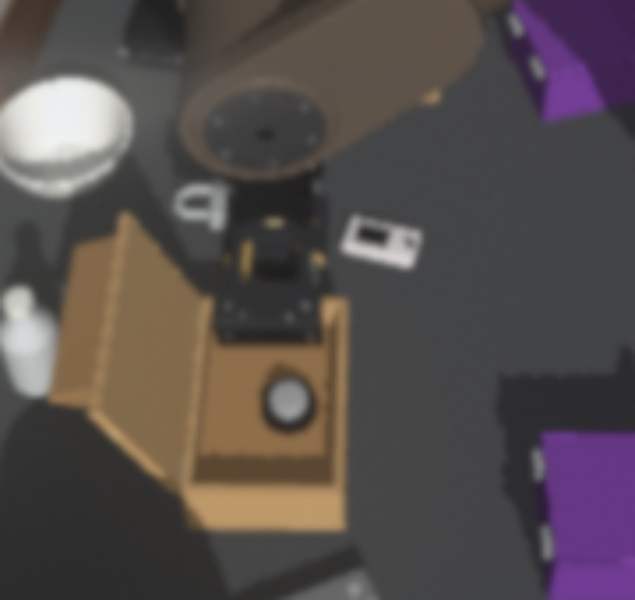

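The wrist view shows the button at (258,179), and the side crop shows it at (289,400). I'm cross-checking both against z = 52.

Run:
```python
from h import *
P=ray("side",(289.5*180/635-.5+160,400.5*170/600-.5+180),52);print("side",P,(P-H[:2])@ex[:2],(P-H[:2])@ey[:2])
p,R,s=pose();c=env.get_calibration("wrist");T=np.eye(4);T[:3,:3]=R;T[:3,3]=p;T=T@c['hand_eye']
K=np.array([[c['fx'],0,c['cx']],[0,c['fy'],c['cy']],[0,0,1]]);q=cv2.undistortPoints(np.array([[[258.,180.]]]),K,c['D'])[0,0]
d=T[:3,:3]@[q[0],q[1],1];o=T[:3,3];P=(o+d*(52-o[2])/d[2])[:2];print("wrist",P,(P-H[:2])@ex[:2],(P-H[:2])@ey[:2])
```

```text
side [517.30762203 204.37894315] -77.94986601429439 4.24224477315395
wrist [520.66267513 200.8687835 ] -75.1095750719344 0.3039266818069869
```

Request:
step_arm:
  rows:
    - [40,-2.4,0,0,0,-0.006]
    - [45,0,0,0,0,0]
    - [25,0,0,0,0,0]
    - [0,0,0,0,0,0]

```text
t: 9.32
eef_pos: [526.2, 202.2, 95.7]
tcp_rot: [-1.455, 1.556, 0.253]
ft_force: [0.1, -0.1, 0.5]
opening: 0.006
```

Run:
```python
from h import *
goal(-75.5,0,71)
cv2.imwrite("pics/scene9.png",cv2.resize(env.read_camera("scene")[100:230,260:430,::-1],(680,520)))
```

```text
t 9.32 box [-69.5   0.9  95.7] F [ 0.1 -0.1  0.5] op 0.01
shift [24.6  6.4 -0.9] turn [-0.001  0.002  0.014]
```

View pics/scene9.png

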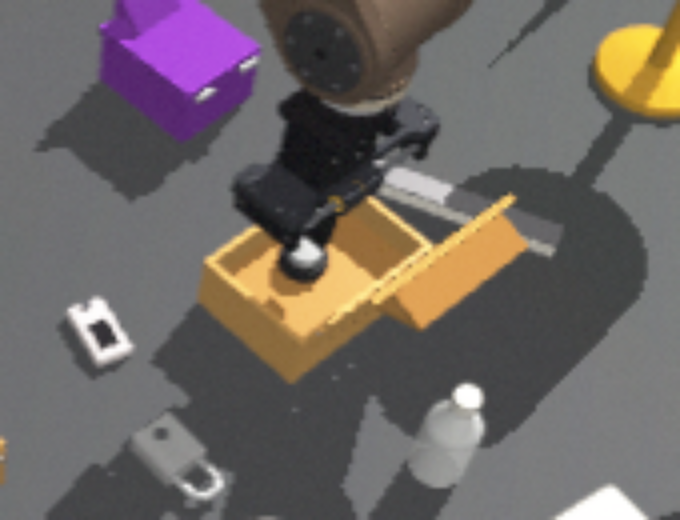

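The fingertips are just above the button at (305,250), but 6 mm too far forward. I'm correcting that before going lower.

Request:
step_arm:
  rows:
    - [6,6,-1,0,0,0.014]
    - [7,0,0,0,0,0]
    - [0,0,0,0,0,0]

```text
t: 9.75
eef_pos: [522.0, 200.8, 86.1]
tcp_rot: [-1.197, 1.564, 0.511]
ft_force: [0.5, -0.3, -0.8]
opening: 0.004
```

Run:
```python
from h import *
goal(-75.5,0,71)
```

```text
t 9.75 box [-73.8   0.1  86.1] F [ 0.5 -0.3 -0.8] op 0.0
shift [15.1  1.8 -0.1] turn [-0.001  0.002  0.006]
```

Request:
step_arm:
  rows:
    - [6,1.8,0,0,0,0.006]
    - [4,0,0,0,0,0]
    - [2,0,0,0,0,0]

```text
t: 10.12
eef_pos: [520.4, 200.7, 74.0]
tcp_rot: [-0.256, 1.568, 1.452]
ft_force: [-0.9, 0.5, 3.3]
opening: 0.009
```

Run:
```python
from h import *
goal(-75.5,0,71)
```

```text
t 10.12 box [-75.4   0.1  74. ] F [-0.9  0.5  3.3] op 0.01
shift [ 3.   0.1 -0.2] turn [-0.001  0.002  0.001]
```

Request:
step_arm:
  rows:
    - [2,0,0,0,0,0]
    - [1.5,0,0,0,0,0]
    - [1,0,0,0,0,0]

```text
t: 10.5
eef_pos: [520.5, 200.7, 71.0]
tcp_rot: [-0.539, 1.568, 1.17]
ft_force: [-5.7, -2.6, 21.6]
opening: 0.005
```

Run:
```python
from h import *
goal(-75.5,0,71)
```

```text
t 10.5 box [-75.3   0.2  71. ] F [-5.7 -2.6 21.6] op 0.01
shift [ 0.   0.2 -0.2] turn [-0.     0.003  0.002]
```

The button is bottomed: 21.6 N against the roughly 5 N it needs, with the tip at z = 46. I'm lifting off and retreating.

Request:
step_arm:
  rows:
    - [0,0,0,0,0,0]
    - [-5,0,0,0,0,0]
    - [-30,0,0,0,0,0]
    - [-50,0,0,0,0,0]
    - [-50,5,0,0,0,0]
    - [-30,30,0,0,0,0]
    - [0,40,0,0,0,0]
    - [0,10,0,0,0,0]

```text
t: 11.5
eef_pos: [434.6, 188.3, 241.9]
tcp_rot: [-0.718, 1.567, 0.99]
ft_force: [0.7, -0.1, 0.1]
opening: 0.007
```

Request:
step_arm:
  rows:
    - [0,50,0,0,0,0]
    - [0,20,0,0,0,0]
    - [0,0,0,0,0,0]
    - [0,0,0,0,0,0]

```text
t: 12.0
eef_pos: [365.9, 179.0, 241.9]
tcp_rot: [-0.981, 1.565, 0.726]
ft_force: [1.3, 0.3, 0.0]
opening: 0.004
```

Run:
```python
from h import *
goal(-75.5,0,220)
cv2.imwrite("pics/scene10.png",env.read_camera("scene")[:,:,::-1])
cv2.imwrite("pics/wrist10.png",env.read_camera("wrist")[:,:,::-1])
```

```text
t 12.0 box [-2.314e+02 -1.000e-01  2.419e+02] F [1.3 0.3 0. ] op 0.0
shift [ 2.260e+01 -1.558e+02  1.000e-01] turn [-0.001  0.003  0.005]
```

View pics/scene10.png

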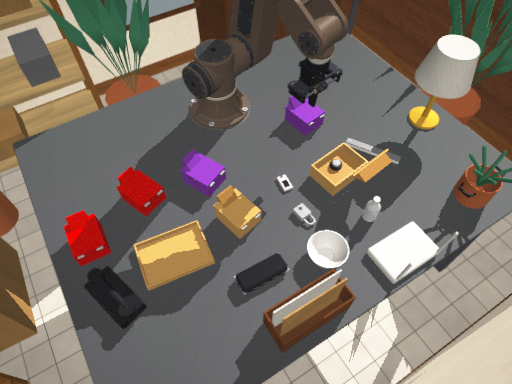

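View pics/wrist10.png

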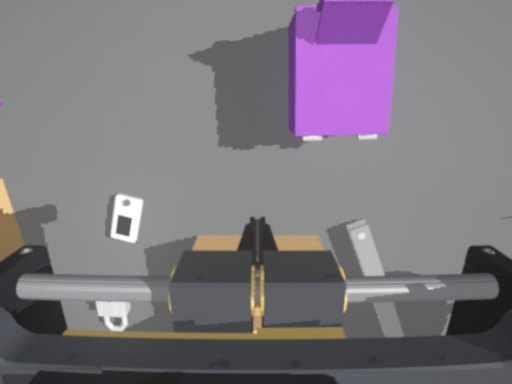

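The scene view shows the wide lid open at (372,165), the button up at (335,163), the narrow box shut at (238,212) and the bystanders where they were. Handing in.

Run:
```python
from cell import env
print(env.job_done(), env.state()['t'])
```

```text
the job is handed in; nothing more can be done
the job is handed in; nothing more can be done
```

I opened the wide box's lid, pressed the steel button and handed the job in at about 12 s; handing in gave no verdict.

- **Lid:** I pushed its lip around the hinge with the closed fingertips. Force readings between moves stayed at or below about 7 N. I let go past balance, and the camera showed the lid resting open at its stop before I touched the button.
- **Button:** I pressed until it bottomed out, with the fingertips at z = 46 mm and 21.6 N. That is more force than the roughly 5 N it needs, but under the 40 N limit. Then I lifted off and backed away.
- **Last check:** The final scene picture showed the wide lid open, the button up, the narrow box shut and the bystanders where they started. The tool force read about 1 N, near its free-air noise, with the gripper well clear of everything. I judged these from the picture, because the joint values cannot be read.
- **Disagreement:** The scene and side cameras differed by about 4 mm along the box and 7 mm across it on where the button was. The wrist camera fell between them, so I used its position.

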